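# Clamp the tube and hold the run paddle at half travel

### The job

Clamp the brass tube that lies in the V-block: press the knobbed clamp lever down until it snaps over and stays down on the tube by itself, and let go of it. Then press the flat sprung paddle of the hold-to-run switch gently to about half its travel, so that its pointer stands between the two pegs of the gate plate, never right down to its stop, keep it there for at least three seconds and finish still holding it there. Do not press the paddle before the tube is clamped, and do not shove or tip the two jars on the worktop.

Things in the scene. Friction and masses are not known exactly. Their poses are not given: they have to be found in the camera images.
- tube_clamp: fixed bench clamp: dark base plate 245 x 80 x 12 mm with an aluminium V-block (groove along the clamp's y), a grey pivot tower behind it, a spring strut behind that, and a steel lever with a black knob. Origin: on the base's underside, below the V-block's middle, 102 mm from the front end. x points from the knob end to the tower, z up. Lever pivot axis along y at x = 70, z = 55 mm.
- clamp_lever (a joint): clamp lever angle in rad: 0 = raised (lever rises 0.40 rad from pivot to knob), grows as the knob is pressed down. An over-centre spring holds it up below about 0.25 and down beyond: the resistance at the knob, about 8 N at first, falls to nothing near 0.25; past that it snaps down and stays, its pad on the tube, at about 0.48 (stop 0.50). Let go before that, it springs back up.
- clamp_knob (a point): centre of the top of the clamp lever's black mushroom knob (36 mm wide, 16 mm thick), 148 mm from the pivot axis along the lever and 28 mm above the lever's centre line. About 138 mm above the worktop when raised, about 72 mm when caught. Moves on an arc about the pivot, so on the way down it also comes 25 mm toward the front (the clamp's -x).
- hold_switch: fixed hold-to-run switch: grey housing 150 x 85 x 30 mm on a black packing block (166 x 100 mm, 2 to 27 mm high, varies), sprung paddle hinged at its back. At its left (+y) an upright plate with two pegs, one above the other; the paddle's thin pointer passes in front of it. Origin: centre of the housing's underside. x points from the paddle's free end to its hinge, z up. Hinge axis along y at x = 55, z = 52 mm.
- run_paddle (a joint): angle of the paddle in rad: 0 = released (paddle rises 0.30 rad from hinge to free end), grows as it is pressed down, stop at 0.36. Half travel is 0.18: the pointer is between the pegs from 0.12 to 0.24. It springs back when released; it takes at the tread's middle about 4 N to start, 6 N at half travel and 8 N at the stop.
- paddle_pad (a point): middle of the top of the black rubber tread (46 x 50 mm) near the paddle's free end, 105 mm from the hinge axis along the paddle and 8 mm above the paddle's centre plane. About 91 mm above the underside of the housing when released, 73 mm at half travel, 54 mm at the stop.
- brass_tube: drawn brass tube, 12 mm thick, 58 mm long, lying loose along the groove of the V-block. Origin: under the middle of the tube, 6 mm below its axis.
- oil_jar: white plastic jar with black screw cap, 53 mm wide, 90 mm high, bystander; origin at the centre of its underside
- wax_jar: grey plastic jar with black screw cap, 57 mm wide, 60 mm high, bystander; origin at the centre of its underside

How it is judged:
On the way, in this order (a step that is already met when the one before it is completed fails the run):
1. the clamp lever is down and caught, let go by the robot, the paddle not yet pressed (value of joint clamp_lever above 0.44 rad and value of joint run_paddle below 0.05 rad and contact force between the fingers and tube_clamp below 0.3 N), for 0.2 s.
2. the paddle is held with its pointer between the pegs for 3 s (value of joint run_paddle between 0.12 and 0.24 rad and value of joint clamp_lever above 0.44 rad and contact force between the fingers and hold_switch above 1.5 N), for 3 s.
At the end, for the whole second after the job is handed in: The fingers still press the paddle, at 0.12 to 0.24 rad (pointer between the pegs) with 1.5 to 20 N; the clamp lever stays down by itself beyond 0.44 rad; the tube lies clamped in the V-block, within 6 mm across and 15 mm along the groove (all of step 2 and contact force between the fingers and hold_switch below 20 N and contact force between anything else and brass_tube above 1.5 N and x of brass_tube in the frame of tube_clamp between -0.006 and 0.006 m and y of brass_tube in the frame of tube_clamp between -0.015 and 0.015 m and z of brass_tube in the frame of tube_clamp below 0.026 m); the arm keeps its last pose, push and grip.
It fails at once if the paddle is pressed right down (beyond 0.32 rad) (value of joint run_paddle above 0.32 rad).
It fails at once if the paddle is pressed before the tube is clamped (value of joint run_paddle above 0.06 rad and value of joint clamp_lever below 0.42 rad).
It fails at once if a jar is shoved or tipped (distance of any of oil_jar, wax_jar from where it was at the start of the episode above 0.03 m or angle between any of oil_jar, wax_jar's own z axis and vertical above 0.5 rad).
It also fails if it takes over 45 s, if anything falls off the work surface, if the arm or the gripper's body presses on something with over 40 N, if the wrist force passes 120 N, or if a joint passes its speed limit or range.

### The arm

A 6-joint arm with a two-finger parallel gripper is mounted at the origin on a cart in front of the work surface, level with it; the furniture and walls round the work are solid. World frame = base frame: x ahead of the robot, y to its left, z up, the work surface at z = 0. Lengths are in m, angles in rad, forces in N, time in s.
With the tool pointing down it reaches from about 0.225 to 0.875 m from the base axis. Payload 3.4 kg.
Tool frame: the origin (TCP) lies between the finger pads; the fingertips stand 19 mm ahead of it and the grasp point (between the pads) is the TCP; z points along the fingers, y is the line along which they close (so a half turn about z gives the same grasp; the last joint's range is limited). The gripper opens to 85 mm and grips with 20 to 120 N. Pads are 22 mm wide; open, the fingers measure 114 mm over their backs; the gripper's body (76 mm by 85 mm) begins 54 mm behind the grasp point. The pads swing forward as they close: fully open they stand 13 mm farther back than shut.
Start: joints at [1.21, 0.276, 1.505, -0, 1.361, -0.121], TCP at [0.137, 0.559, 0.25] pointing down, gripper open.
Joint ranges: [-2.89, 2.89], [-0.75, 2.08], [0.22, 2.7], [-1.18, 4.32], [0.11, 2.71], [-2.7, 2.7]. Speed limits (rad/s): [2.57, 2.57, 3.14, 3.14, 3.14, 3.14].

### API

Orientations are given as a unit quaternion [w, x, y, z].
In Python, from rig import get_state, imaging, ticket gives the robot as it stands. The module is installed in compiled form; this text tells all that it offers.
- The arm moves only by the shell command python3 -m inch 'ROWS' [FORCE]. ROWS is JSON, a list of rows, each an object with "claw": the opening, from -1 (shut) to 1 (fully open); "travel": the shift along the world's x, y, z in units of 200 mm (1.0 is 200 mm), a list of three; "turn": the turn about the world's z in units of 180 degrees (1.0 is 180 degrees). A call has 1 to 5 rows; each row is the pose to reach, as a shift and turn from the pose commanded when the call began, turning the shorter way round; what a row does not reach only later rows make up. A row lasts 1/10 s, in which the tool goes at most 50 mm and 8.59 degrees, less where a joint would pass 70% of its speed; a pose out of reach is approached as far as the arm can. A call with a number of a shift or a turn outside -1 to 1 is refused whole. A call with a gripper value outside its range is refused whole. The fingers move at their own pace and stop on an object; FORCE is the grip in N (left out, the last holds). Time passes only in rows, so rows that repeat a pose let the fingers close. It gives the time, the measured TCP pose, the force, the opening and the grip force at its end, in the units of the state.
- get_state(): the state, without advancing time (a new reading comes with each control period).
- imaging.get_image(name): name is "scene" or "top"; returns the picture (400x640x3 uint8, red, green, blue); there is no depth.
- imaging.camera_params(name): a dict with "camera_matrix" (3x3 intrinsics, pixels), "cam_to_world" (4x4, takes a point from camera to world coordinates). Camera axes: x right, y down, z forward; pixel columns grow to the right and rows downward; lengths in m; the calibration is good to about 2 mm. A picture is of the moment at which its call begins. camera_params takes no time and is no camera call.
- ticket.sign_off(): hands the job in; it is judged then, once.
The state is a dict: "clock": time; "qpos": joint angles; "qd": joint speeds; "effort": joint torques, N m; "position": TCP position; "ee_rot": TCP orientation; "contact_force": force on the tool from outside, world axes, zero at the start; "moment": the same for the moment, N m; "width": finger opening in m; "gripper_force": force on a finger pad.
Only numpy, scipy, OpenCV 4.12 (cv2) and the standard library are available. Lean on these libraries where they do the work, as an engineer would, in place of code of your own. Each camera call takes 0.05 s, during which the arm holds its last target. There are 200 camera calls.

## Working session

There is one attempt and no reset: what is moved stays moved. The work goes in short steps, Python scripts to look and compute and a shell command to move; the robot and the scene stay as the last step left them, time stands still between calls to the robot, and variables do not carry over. Pictures are saved under pics/ and viewed, at most 10 in all, crops included, and the job is handed in when it is done.

```bash
mkdir -p pics
cat > h.py <<'E'
import numpy as np, cv2
from rig import get_state, imaging, ticket
def snap(n,f):
    im=imaging.get_image(n); cv2.imwrite('pics/'+f,im[:,:,::-1]); return im
def ray(n,u,v):
    p=imaging.camera_params(n);K=np.array(p["camera_matrix"]);T=np.array(p["cam_to_world"])
    return T[:3,3],T[:3,:3]@np.linalg.inv(K)@[u,v,1]
def atz(n,u,v,z):
    o,d=ray(n,u,v); return o+d*(z-o[2])/d[2]
def proj(n,P):
    p=imaging.camera_params(n);K=np.array(p["camera_matrix"]);T=np.array(p["cam_to_world"])
    c=T[:3,:3].T@(np.array(P)-T[:3,3]); q=K@c; return q[:2]/q[2]
def tri(*obs):
    A=np.zeros((3,3));b=np.zeros(3)
    for n,u,v in obs:
        o,d=ray(n,u,v); d=d/np.linalg.norm(d); M=np.eye(3)-np.outer(d,d);A+=M;b+=M@o
    return np.linalg.solve(A,b)
E
python3 - <<'E'
from h import *
snap('top','t1.png');snap('scene','s1.png')
for n in('top','scene'):
    p=imaging.camera_params(n);print(np.round(p["camera_matrix"],1),np.round(p["cam_to_world"],3))
print(get_state())
E
```

```text
[[465.9   0.  323.9]
 [  0.  465.9 203.8]
 [  0.    0.    1. ]] [[ 0.011 -0.998  0.06   0.497]
 [-1.    -0.012 -0.015  0.238]
 [ 0.016 -0.06  -0.998  1.109]
 [ 0.     0.     0.     1.   ]]
[[433.7   0.  313. ]
 [  0.  433.7 198.9]
 [  0.    0.    1. ]] [[ 0.827 -0.389  0.406  0.161]
 [-0.562 -0.565  0.604 -0.397]
 [-0.006 -0.728 -0.686  0.79 ]
 [ 0.     0.     0.     1.   ]]
{'clock': 0.1, 'qpos': array([ 1.21000050e+00,  2.76561474e-01,  1.50601444e+00,  5.18643812e-05,
        1.36071101e+00, -1.20981217e-01]), 'qd': array([-0.00077464, -0.00296265, -0.00308521,  0.00070825,  0.00067076,
        0.00051745]), 'effort': array([ 4.76520690e-04, -4.17708778e+01, -2.46400416e+01, -1.46692009e-04,
        5.85646936e-03,  1.90569114e-05]), 'position': array([0.13639609, 0.55813411, 0.24950609]), 'ee_rot': array([-2.26723674e-04,  1.19625527e-01,  9.92818722e-01, -8.16630393e-04]), 'contact_force': array([-0.39973079,  0.23058236, -0.23969479]), 'moment': array([0.01110304, 0.01370645, 0.04592773]), 'gripper_force': 0.0, 'width': 0.08547982909098883}
```

View pics/t1.png

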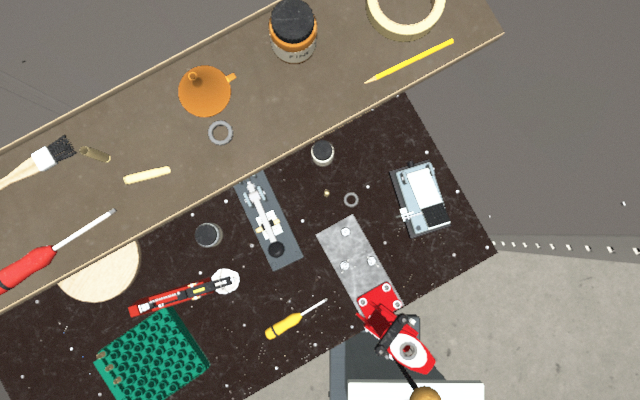

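View pics/s1.png

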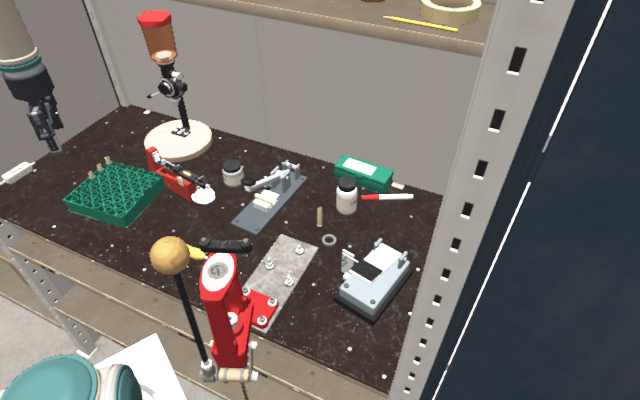

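Run:
```python
import cv2,numpy as np
t=cv2.imread('pics/t1.png');s=cv2.imread('pics/s1.png')
r=lambda im,x,y,w,h,k:cv2.resize(im[y:y+h,x:x+w],None,fx=k,fy=k,interpolation=cv2.INTER_CUBIC)
a=np.hstack([r(t,220,160,100,120,4),r(t,380,150,90,120,4)])
cv2.imwrite('pics/c1.png',a)
b=np.hstack([r(s,220,150,100,90,4),r(s,325,230,100,90,4)])
cv2.imwrite('pics/c2.png',b)
```

```text
(no output)
```

View pics/c1.png

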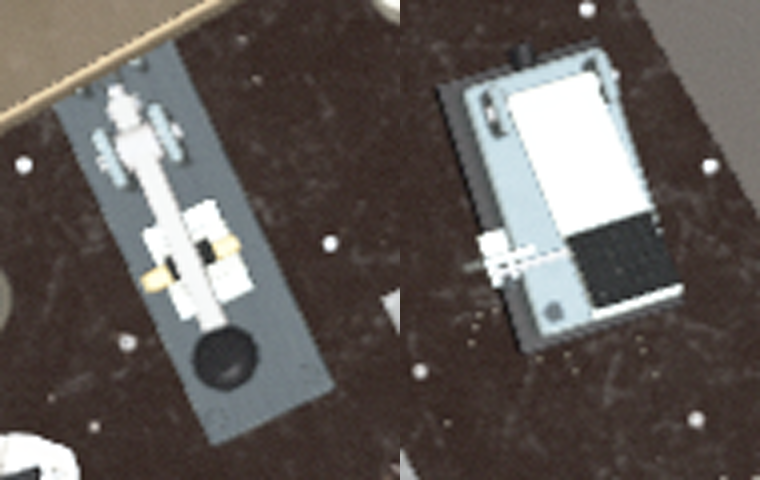

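View pics/c2.png

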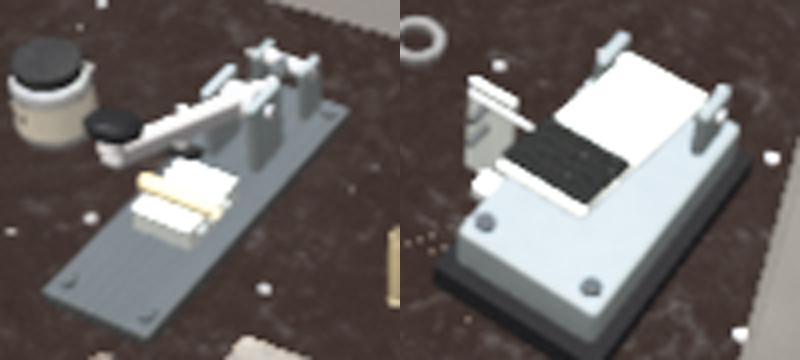

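The crops show the knob top at top (276.5,249.3) / scene (248.2,180.5), the tread centre at top (436,215.2) / scene (365.8,270.7), and the red press with its ball lever around top (400,350).

Run:
```python
from h import *
np.set_printoptions(precision=4,suppress=True)
k=tri(('top',276.5,249.3),('scene',248.2,180.5));print('knob',k,atz('top',276.5,249.3,.138),proj('top',k),proj('scene',k))
p=tri(('top',436,215.2),('scene',365.8,270.7));print('pad',p,proj('top',p),proj('scene',p))
c=lambda x,y:('top',220+x/4,160+y/4)
fl,fr,br=[atz(*c(*q),.012) for q in((211,444),(333,387),(172,42))]
print('base',fl,fr,br,np.linalg.norm(fl-fr)); d=br-fr;print('clamp yaw',np.arctan2(d[1],d[0]),np.arctan2(*(fl-fr)[:2])) 
d2=lambda x,y:('top',380+(x-400)/4,150+y/4)
h=p[2]
A=[atz(*d2(*q),z) for q,z in(((597,307),h),((683,290),h),((565,236),h),((650,212),h))]
print('tread',A,np.arctan2(*(A[2]-A[0])[1::-1]),np.arctan2(*(A[3]-A[1])[1::-1]))
# shelf edge height, red press ball, jars
print('ball',tri(('top',425,396),('scene',170,255)),'pressTop',tri(('top',407,350),('scene',219,269)))
print('shelf edge',[tri(('top',503,32),('scene',0,0))][:0], 'pressarm', tri(('top',438,347),('scene',204,244)))
for n,q in(('wax',('top',207,234)),('oil',('top',322,152))):print(n,atz(*q,.06),atz(*q,.09))
print('redtoggle white',tri(('top',225,281),('scene',204,196)))
```

```text
knob [0.4605 0.3205 0.1323] [0.4596 0.3205 0.138 ] [276.7805 248.7572] [247.6505 180.5222]
pad [ 0.5361 -0.0205  0.1044] [436.1961 214.911 ] [365.4183 270.751 ]
base [0.4042 0.3391 0.012 ] [0.438  0.2684 0.012 ] [0.6398 0.3662 0.012 ] 0.07835258731109221
clamp yaw 0.4514014813681511 -0.4462304534684143
tread [array([ 0.5103, -0.0053,  0.1044]), array([ 0.52  , -0.0521,  0.1044]), array([0.5485, 0.012 , 0.1044]), array([ 0.5621, -0.0343,  0.1044])] 0.42512694303885085 0.39934093544148547
ball [0.2165 0.0516 0.3014] pressTop [0.277  0.0627 0.2115]
shelf edge [] pressarm [0.2817 0.0349 0.3015]
wax [0.4891 0.483  0.06  ] [0.4893 0.476  0.09  ]
oil [0.6776 0.2278 0.06  ] [0.6724 0.2281 0.09  ]
redtoggle white [0.384  0.4455 0.028 ]
```

```bash
python3 -m inch '[{"claw":-1,"travel":[0.9,-0.65,0],"turn":0},{"claw":-1,"travel":[0.9,-0.65,0],"turn":0},{"claw":-1,"travel":[0.9,-0.65,0],"turn":0},{"claw":-1,"travel":[0.9,-0.65,0],"turn":0},{"claw":-1,"travel":[0.9,-0.65,0],"turn":0}]' 40 && python3 -m inch '[{"claw":-1,"travel":[0.72,-0.535,-0.3],"turn":0},{"claw":-1,"travel":[0.72,-0.535,-0.3],"turn":0},{"claw":-1,"travel":[0.72,-0.535,-0.3],"turn":0},{"claw":-1,"travel":[0.72,-0.535,-0.3],"turn":0},{"claw":-1,"travel":[0.72,-0.535,-0.3],"turn":0}]'
python3 - <<'E'
from h import *
t=snap('top','t2.png');s=snap('scene','s2.png')
r=lambda im,x,y,w,h,k:cv2.resize(im[y:y+h,x:x+w],None,fx=k,fy=k)
cv2.imwrite('pics/c3.png',np.hstack([r(t,200,140,130,150,3),r(s,180,80,130,150,3)])[:,:,::-1])
st=get_state();print(st['position'],st['contact_force'],st['width'])
E
```

```text
clock: 0.6
position: [0.3193, 0.4259, 0.2499]
ee_rot: [0.001, 0.121, 0.993, -0.001]
contact_force: [-0.9, 0.2, -0.4]
width: 0.0123
gripper_force: 0.0
clock: 1.1
position: [0.4633, 0.3181, 0.1878]
ee_rot: [-0.001, 0.122, 0.993, -0.002]
contact_force: [-0.5, 0.5, -0.1]
width: 0.0001
gripper_force: 0.0
[0.46054361 0.32091646 0.18948087] [ 0.60950395 -0.47824083  1.30346838] -0.00028333057713714747
```

View pics/c3.png

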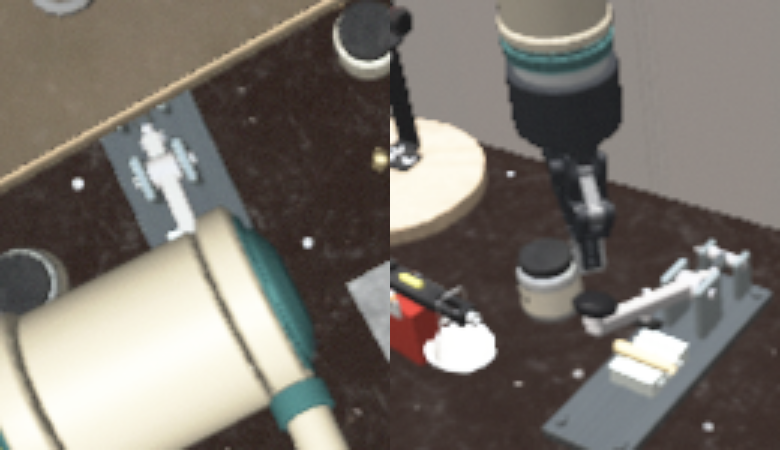

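The fingertips are right above the knob (crop scene 592,268 against the knob at 596,305). I'll press along the arc.

```bash
python3 -m inch '[{"claw":-1,"travel":[0,0,-0.15],"turn":0},{"claw":-1,"travel":[-0.01,-0.005,-0.19],"turn":0},{"claw":-1,"travel":[-0.035,-0.017,-0.23],"turn":0},{"claw":-1,"travel":[-0.05,-0.024,-0.26],"turn":0},{"claw":-1,"travel":[-0.063,-0.03,-0.295],"turn":0}]'
python3 -m inch '[{"claw":-1,"travel":[-0.012,-0.006,-0.035],"turn":0},{"claw":-1,"travel":[-0.023,-0.012,-0.07],"turn":0},{"claw":-1,"travel":[-0.03,-0.015,-0.11],"turn":0},{"claw":-1,"travel":[-0.03,-0.015,-0.11],"turn":0}]'
python3 - <<'E'
from h import *
s=snap('scene','s3.png')
cv2.imwrite('pics/c4.png',cv2.resize(s[80:230,180:330],None,fx=3,fy=3)[:,:,::-1])
st=get_state();print(st['position'],st['contact_force'])
E
```

```text
clock: 1.7
position: [0.4477, 0.3164, 0.132]
ee_rot: [0.001, 0.119, 0.993, 0.001]
contact_force: [0.7, 0.9, 2.5]
width: -0.0004
gripper_force: 0.9
clock: 2.1
position: [0.4403, 0.3116, 0.1076]
ee_rot: [-0.002, 0.12, 0.993, -0.001]
contact_force: [-0.5, 0.8, 0.3]
width: -0.0002
gripper_force: 0.0
[0.44105717 0.31199318 0.10826331] [-0.62490857  0.05076134  0.07350562]
```

View pics/c4.png

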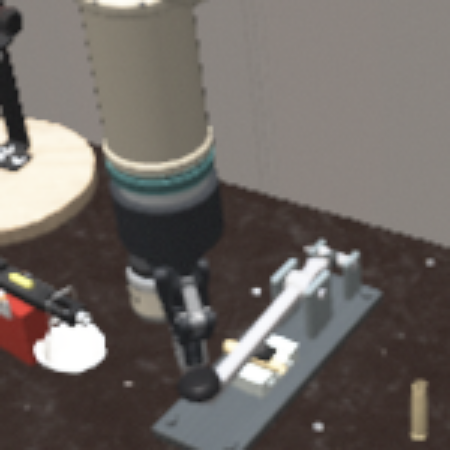

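The lever is down with the knob at (200,383) in the crop, and the fingers are clear of it with about zero force. Next: up and over to the paddle.

```bash
python3 -m inch '[{"claw":-1,"travel":[0,0,0.25],"turn":0},{"claw":-1,"travel":[0,0,0.5],"turn":0},{"claw":-1,"travel":[0.05,-0.7,0.5],"turn":0},{"claw":-1,"travel":[0.05,-0.7,0.5],"turn":0},{"claw":-1,"travel":[0.05,-0.7,0.5],"turn":0}]'
python3 -m inch '[{"claw":-1,"travel":[0.405,-0.965,-0.1],"turn":0},{"claw":-1,"travel":[0.405,-0.965,-0.1],"turn":0},{"claw":-1,"travel":[0.405,-0.965,-0.1],"turn":0},{"claw":-1,"travel":[0.405,-0.965,-0.1],"turn":0},{"claw":-1,"travel":[0.405,-0.965,-0.3],"turn":0}]'
python3 - <<'E'
from h import *
t=snap('top','t4.png');s=snap('scene','s4.png')
r=lambda im,x,y,w,h,k:cv2.resize(im[y:y+h,x:x+w],None,fx=k,fy=k)
cv2.imwrite('pics/c5.png',np.hstack([r(s,320,190,110,140,4),r(s,215,130,90,140,3.999)[:560]])[:,:,::-1])
st=get_state();p=st['position'];print(p,st['contact_force'],proj('scene',p-[0,0,.019]))
E
```

```text
clock: 2.65
position: [0.452, 0.1708, 0.2101]
ee_rot: [0.001, 0.119, 0.993, -0.0]
contact_force: [0.4, -0.6, -0.1]
width: 0.0
gripper_force: 0.0
clock: 3.15
position: [0.5398, -0.0262, 0.1533]
ee_rot: [0.008, 0.122, 0.993, -0.001]
contact_force: [1.7, -0.2, 0.0]
width: 0.0003
gripper_force: 0.0
[ 0.5307628  -0.02239478  0.14534906] [-1.58163656  0.15291503 -0.50852784] [364.77901958 265.64573181]
```

View pics/c5.png

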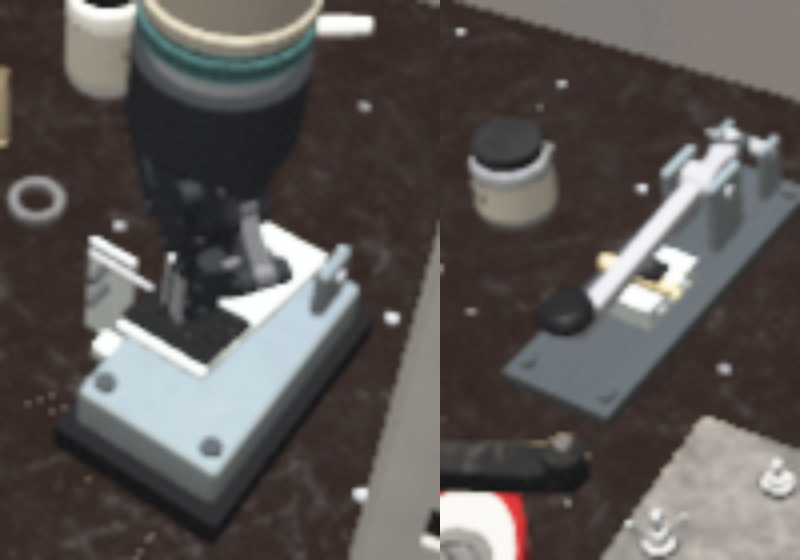

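The clamp stays caught. The fingertips are over the tread, about 20 mm up, so I'll feel for contact.

```bash
python3 -m inch '[{"claw":-1,"travel":[0,0,-0.04],"turn":0},{"claw":-1,"travel":[0,0,-0.08],"turn":0},{"claw":-1,"travel":[0,0,-0.08],"turn":0}]'
python3 -m inch '[{"claw":-1,"travel":[0,0,-0.02],"turn":0},{"claw":-1,"travel":[0,0,-0.02],"turn":0}]'
python3 -m inch '[{"claw":-1,"travel":[0,0,-0.02],"turn":0},{"claw":-1,"travel":[0,0,-0.02],"turn":0}]'
```

```text
clock: 3.55
position: [0.5325, -0.0194, 0.1332]
ee_rot: [-0.0, 0.119, 0.993, 0.0]
contact_force: [0.1, 0.0, -0.1]
width: -0.0003
gripper_force: 0.0
clock: 3.75
position: [0.5333, -0.0198, 0.1301]
ee_rot: [0.001, 0.119, 0.993, 0.0]
contact_force: [-0.5, -0.0, 3.9]
width: 0.0001
gripper_force: 1.5
clock: 3.95
position: [0.5331, -0.0203, 0.1255]
ee_rot: [0.0, 0.119, 0.993, 0.0]
contact_force: [-0.2, 0.3, 3.8]
width: -0.0003
gripper_force: 1.7
```

```bash
python3 -m inch '[{"claw":-1,"travel":[-0.006,-0.003,-0.015],"turn":0},{"claw":-1,"travel":[-0.01,-0.005,-0.03],"turn":0},{"claw":-1,"travel":[-0.015,-0.007,-0.05],"turn":0},{"claw":-1,"travel":[-0.015,-0.007,-0.05],"turn":0}]'
python3 - <<'E'
from h import *
s=snap('scene','s5.png')
cv2.imwrite('pics/c6.png',cv2.resize(s[230:310,325:405],None,fx=7,fy=7,interpolation=cv2.INTER_CUBIC)[:,:,::-1])
st=get_state();print(st['position'],st['contact_force'])
E
```

```text
clock: 4.35
position: [0.5302, -0.0215, 0.1149]
ee_rot: [0.0, 0.12, 0.993, 0.001]
contact_force: [0.7, 3.0, 3.5]
width: 0.0002
gripper_force: 2.2
[ 0.53027428 -0.02148677  0.11512313] [0.42298136 2.89396241 4.24199353]
```

View pics/c6.png

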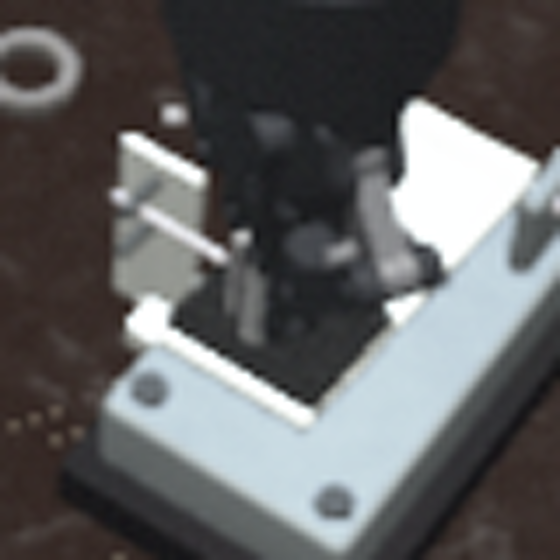

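The pointer stands between the pegs (145,187 and 138,235), a little nearer the upper one. I'll check the angle from the tread's front corner moving from scene (371.3,283.3) to (369.6,290).

```bash
python3 -m inch '[{"claw":-1,"travel":[0,0.004,-0.007],"turn":0},{"claw":-1,"travel":[0,0.004,-0.007],"turn":0}]'
python3 - <<'E'
from h import *
s=snap('scene','s6.png'); a=cv2.imread('pics/s1.png')[:,:,::-1]
u=np.array([np.cos(.43),np.sin(.43)]); L=.130
c=tri(('top',450.75,222.5),('scene',371.25,283.25)); print('corner',c)
for ang in(.12,.15,.18,.21,.24):
    f=lambda t:np.array([-L*np.cos(t),L*np.sin(t)]); d=f(.3-ang)-f(.3)
    q=np.r_[c[:2]+u*d[0],c[2]+d[1]]; print(ang,proj('scene',q)-proj('scene',c))
r=lambda im:cv2.resize(im[235:300,332:382],None,fx=8,fy=8,interpolation=cv2.INTER_CUBIC)
cv2.imwrite('pics/c7.png',np.hstack([r(a),r(s)])[:,:,::-1])
E
```

```text
clock: 4.6
position: [0.53, -0.0213, 0.1139]
ee_rot: [0.0, 0.119, 0.993, -0.0]
contact_force: [-0.2, 0.9, 4.8]
width: -0.0003
gripper_force: 2.2
corner [ 0.52159784 -0.05166205  0.10992322]
0.12 [-1.51022353  6.07992896]
0.15 [-1.82043464  7.49242399]
0.18 [-2.10333292  8.8591145 ]
0.21 [-2.35880855 10.17875204]
0.24 [-2.58679492 11.45017865]
```

View pics/c7.png

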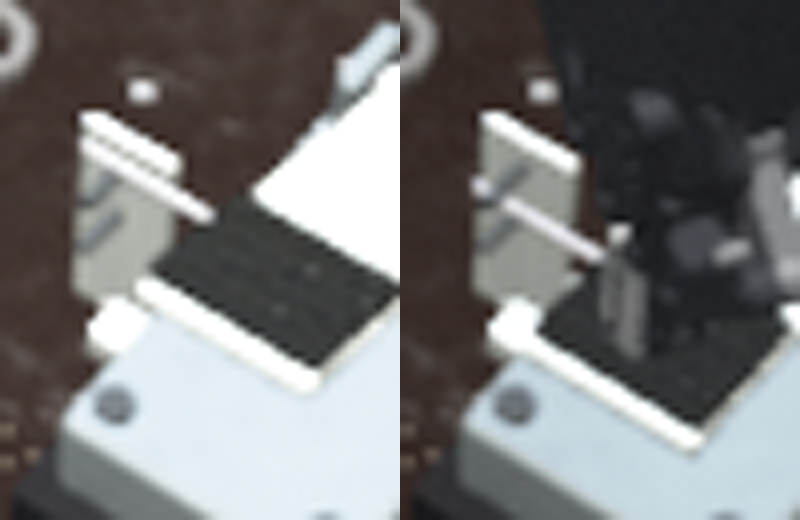

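Measured shift of about (-2.2,+7.5) px gives about 0.155 rad. I'll go 2 mm deeper and hold.

```bash
python3 -m inch '[{"claw":-1,"travel":[-0.002,-0.001,-0.01],"turn":0},{"claw":-1,"travel":[-0.002,-0.001,-0.01],"turn":0},{"claw":-1,"travel":[-0.002,-0.001,-0.01],"turn":0},{"claw":-1,"travel":[-0.002,-0.001,-0.01],"turn":0},{"claw":-1,"travel":[-0.002,-0.001,-0.01],"turn":0}]'
R='[{"claw":-1,"travel":[0,0,0],"turn":0}]'
for i in 1 2 3 4 5 6 7; do python3 -m inch '[{"claw":-1,"travel":[0,0,0],"turn":0},{"claw":-1,"travel":[0,0,0],"turn":0},{"claw":-1,"travel":[0,0,0],"turn":0},{"claw":-1,"travel":[0,0,0],"turn":0},{"claw":-1,"travel":[0,0,0],"turn":0}]' | grep -E 'clock|pos|contact'; done
python3 - <<'E'
from h import *
s=snap('scene','s7.png')
r=lambda x,y,w,h:cv2.resize(s[y:y+h,x:x+w],None,fx=8,fy=8,interpolation=cv2.INTER_CUBIC)
cv2.imwrite('pics/c8.png',np.hstack([r(332,235,50,65),r(240,175,50,65)])[:,:,::-1])
E
```

```text
clock: 5.15
position: [0.5296, -0.0214, 0.112]
ee_rot: [0.0, 0.12, 0.993, -0.0]
contact_force: [-0.4, 0.3, 5.0]
width: 0.0
gripper_force: 2.3
clock: 5.65
position: [0.5296, -0.0213, 0.112]
contact_force: [0.5, 0.4, 5.1]
clock: 6.15
position: [0.5296, -0.0213, 0.1119]
contact_force: [0.4, -1.6, 4.7]
clock: 6.65
position: [0.5296, -0.0213, 0.112]
contact_force: [0.6, -0.9, 5.0]
clock: 7.15
position: [0.5296, -0.0213, 0.1119]
contact_force: [0.8, -0.8, 4.8]
clock: 7.65
position: [0.5296, -0.0213, 0.112]
contact_force: [1.3, -0.2, 3.9]
clock: 8.15
position: [0.5296, -0.0212, 0.1119]
contact_force: [0.6, -1.1, 5.1]
clock: 8.65
position: [0.5296, -0.0212, 0.1119]
contact_force: [1.3, -1.1, 4.7]
```

View pics/c8.png

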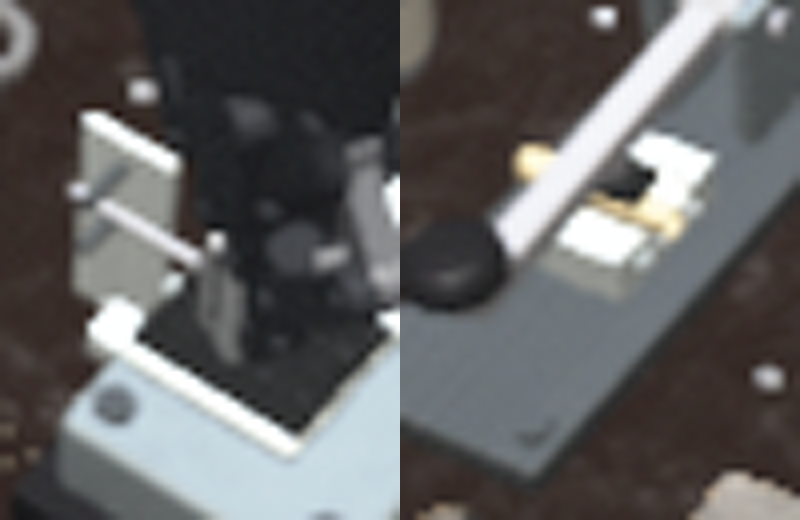

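The pointer is between the pegs, the front corner at (292,452) gives about 0.17 rad, and the tube is clamped under the pad. The paddle has been held for more than 4 s, so I'm handing in.

```bash
python3 -c "
from rig import ticket
print(ticket.sign_off())"
```

```text
the job is handed in; nothing more can be done
None
```

I clamped the tube and handed the job in with the arm still holding the paddle at about 0.17 rad (near half travel, pointer between the pegs) with about 5 N; the sign-off gave no verdict.

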